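Level the tilting clamp bed on the key bench

TASK

The little platform that holds the key clamp is out of level. Turn the two black screw knobs, letting go and taking a fresh grip as often as needed, until the platform sits level in both directions, and leave the tools and lock parts around it where they are.

Things in the scene. Friction and masses are not known exactly. Their poses are not given: they have to be found in the camera images.
- platform: Square aluminium platform 170 x 170 x 10 mm, pivoted at its centre on a fixed grey base (200 x 200 x 12 mm), carrying a small dark clamp with a brass key (32 mm high). Origin: centre of its underside, on the pivot, always 50 mm above the bench. z is its upward normal (level: z vertical), x points away from the front ear, y towards the side ear.
- front_ear (a point): Top of the 18 mm wide tongue in the middle of the platform's front edge (-x), where the front screw passes, 130 mm from the centre; it tilts with the platform. 60 mm above the bench when level, flush with the flat top of the small square post (8 mm) beside it.
- side_ear (a point): Top of the same kind of tongue in the middle of the platform's +y edge (the robot's left), at the side screw, 130 mm from the centre; also 60 mm above the bench and flush with its post when level.
- knob_front_grip (a point): Middle (on the axis) of the round black fluted knob, 42 mm diameter, 28 mm high, atop the front screw: 64 mm above the pivot, 114 mm above the bench when level. It turns and stays where left (drag 0.12 N m, stops 3.6 rad off level). Clockwise from above raises the front ear by 0.055 rad of tilt (7 mm) per rad. Screw and knob lean sideways with the platform: upright only once the side ear is level.
- knob_side_grip (a point): Middle of the identical knob atop the side screw, which is fixed upright: knob from 100 to 128 mm above the bench, this point on its axis at 114 mm. Clockwise from above raises the side ear, anticlockwise lowers it, 0.055 rad of platform tilt per rad of knob, independently of the front knob.
- padlock: Bystander: brass padlock lying flat, body 44 x 50 x 22 mm, steel shackle; origin under the body's centre.
- lock_cylinder: Bystander: brass lock cylinder standing up, 40 mm diameter, 38 mm high; origin at the centre of its underside.
- pin_jar: Bystander: clear jar with a steel cap, 48 mm diameter, 60 mm high; origin at the centre of its underside.
- key_tray: Bystander: grey plastic tray 100 x 70 x 30 mm; origin at the centre of its underside.
- screwdriver: Bystander: screwdriver lying flat, 180 mm long; its x axis runs along it towards the tip.
- brush: Bystander: wooden-handled brush lying flat, 180 mm long; its x axis runs along it towards the bristles.

How it is judged:
By the outcome, as a careful person would: the job done as asked, in the order asked, and still so for the second after the job is handed in, with the robot touching nothing.
It also fails if it takes over 67 s, if anything falls off the work surface, if the arm or the gripper's body presses on something with over 40 N, if the wrist force passes 120 N, or if a joint passes its speed limit or range.

ROBOT

A 6-joint arm with a two-finger parallel gripper is mounted at the origin on the work surface. World frame = base frame: x ahead of the robot, y to its left, z up, the work surface at z = 0. Lengths are in m, angles in rad, forces in N, time in s.
With the tool pointing down it reaches from about 0.375 to 0.975 m from the base axis. Payload 3.8 kg.
Tool frame: the origin (TCP) lies at the centre of the arm's flange, where the gripper is bolted on; the fingertips stand 173 mm ahead of it and the grasp point (between the pads) lies 155 mm ahead of it (bot.tip_reach is the distance from the TCP to the fingertips, in m); z points along the fingers, y is the line along which they close (so a half turn about z gives the same grasp; the last joint's range is limited). The gripper opens to 85 mm and grips with 20 to 120 N. Pads are 22 mm wide; open, the fingers measure 114 mm over their backs; the gripper's body (76 mm by 85 mm) begins 54 mm behind the grasp point. The pads swing forward as they close: fully open they stand 13 mm farther back than shut.
Start: joints at [-1.315, 0.264, 1.604, -0, 1.274, -0.037], TCP at [0.195, -0.646, 0.405] pointing down, gripper open.
Joint ranges: [-2.63, 2.63], [-0.94, 2.18], [0.31, 2.57], [-1.31, 4.45], [0, 2.66], [-2.55, 2.55]. Speed limits (rad/s): [2.57, 2.57, 3.14, 3.14, 3.14, 3.14].

INTERFACE

Orientations are given as a rotation vector (axis times angle).
In Python, from workcell import bot gives the robot as it stands.
- The arm moves only by the tool drive_tool, never from a script. Its arguments are lists of equal length, an entry for each row: "claw": the finger opening in mm, from 0 to 85.4; "slide": the shift along the world's x, y, z each as a share of 0.5 m, from -1 to 1, a list of three; "yaw": the turn about the world's z as a share of 180 degrees, from -1 to 1. A call has 1 to 8 rows; each row is the pose to reach, as a shift and turn from the pose commanded when the call began, turning the shorter way round; what a row does not reach only later rows make up. A row lasts 1/12 s, in which the tool goes at most 41.7 mm and 7.16 degrees, less where a joint would pass 70% of its speed; a pose out of reach is approached as far as the arm can. A call with a number of a shift or a turn outside -1 to 1 is refused whole. A call with a gripper value outside its range is refused whole. The fingers move at their own pace and stop on an object; "newtons" is the grip in N (left out, the last holds). Time passes only in rows, so rows that repeat a pose let the fingers close. It gives the time, the measured TCP pose, the force, the opening and the grip force at its end, in the units of the state.
- bot.read_state(): the state, without advancing time (a new reading comes with each control period).
- bot.read_camera(name): name is "scene" or "top" or "wrist"; returns a dict with "color" (384x512x3 uint8, red, green, blue), "depth" (384x512 float32, m along the optical axis (not along the pixel's ray), 0 where there is no reading), "mtx" (3x3 intrinsics, pixels), "eye" and "rotation" of the camera in the world. Camera axes: x right, y up, looking along -z (the intrinsics and any distortion apply to the point x, -y, -z); pixel columns grow to the right and rows downward; lengths in m; the calibration is good to about 2 mm. The wrist camera is an equidistant fisheye: a pixel r from the principal point sees the ray r / f radians off the axis. A picture is of the moment at which its call begins.
- bot.finish_job(): hands the job in; it is judged then, once.
The state is a dict: "time": time; "q": joint angles; "joint_vel": joint speeds; "joint_torque": joint torques, N m; "tool_pos": TCP position; "tcp_rot": TCP orientation; "wrist_force": force on the tool from outside, world axes, zero at the start; "torque": the same for the moment, N m; "width": opening from 0.0 (shut) to 1.0 (fully open); "grip_force": force on a finger pad.
Only numpy, scipy, OpenCV 4.12 (cv2) and the standard library are available. Lean on these libraries where they do the work, as an engineer would, in place of code of your own. Each camera call takes 0.05 s, during which the arm holds its last target. There are 200 camera calls.

## Working session

There is one attempt and no reset: what is moved stays moved. The work goes in short steps, Python scripts to look and compute and a tool call to move; the robot and the scene stay as the last step left them, time stands still between calls to the robot, and variables do not carry over. Pictures are saved under pics/ and viewed, at most 10 in all, crops included, and the job is handed in when it is done.

Besides the shell and the picture viewer there is one more tool, called after "Request:" as name(argument=value, ...) on one line, values as JSON. drive_tool: Moves the arm, as the interface text tells. Shift numbers are shares of 0.5 m and turn numbers shares of 180 degrees, none past 1 either way. Its arguments: {"type":"object","properties":{"claw":{"type":"array","items":{"type":"number"}},"slide":{"type":"array","items":{"type":"array","items":{"type":"number"}}},"yaw":{"type":"array","items":{"type":"number"}},"newtons":{"type":"number"}},"required":["claw","slide","yaw"]}

```bash
mkdir -p pics
cat > h.py <<'E'
import numpy as np, cv2
from workcell import bot
def pts(c):
    d=c["depth"]; K=np.array(c["mtx"]); v,u=np.indices(d.shape)
    p=np.stack([(u-K[0,2])/K[0,0]*d, -(v-K[1,2])/K[1,1]*d, -d],-1)
    return p@np.array(c["rotation"]).T+np.array(c["eye"])
E
python3 - <<'E'
from h import *
s=bot.read_state(); print(s)
ims=[]
for n in("scene","top"):
    c=bot.read_camera(n); np.savez(f"{n}0.npz",**{k:np.array(v) for k,v in c.items()})
    cv2.imwrite(f"pics/{n}0.png",c["color"][...,::-1]); print(n,c["mtx"],c["eye"],c["rotation"],(c["depth"]>0).mean())
E
```

```text
{'time': 0.0, 'q': array([-1.31487468e+00,  2.64754450e-01,  1.60536788e+00, -5.75174994e-05,
        1.27372075e+00, -3.69131337e-02]), 'joint_vel': array([ 0.00025194,  0.00128864, -0.00199145, -0.00132638, -0.00186037,
       -0.00014543]), 'joint_torque': array([ 8.02717950e-04, -5.15109158e+01, -3.67320442e+01, -2.36697388e-04,
        1.30384389e-02, -1.23761447e-05]), 'tool_pos': array([ 0.19474362, -0.64593635,  0.40336404]), 'tcp_rot': array([-3.10576699e+00, -4.58042788e-01,  4.71828186e-04]), 'wrist_force': array([ 0.17922865, -0.07105684,  0.7373785 ]), 'torque': array([-0.01273813, -0.0098173 ,  0.00159217]), 'grip_force': 0.0, 'width': 1.0002307280244498}
scene [[430.76118715   0.         256.11373909]
 [  0.         430.76118715 185.5462027 ]
 [  0.           0.           1.        ]] [ 1.28711622 -0.01885616  0.93656969] [0.5395672  0.49677488 1.38443549] 0.9957784016927084
top [[442.50008396   0.         254.41963956]
 [  0.         442.50008396 192.68447905]
 [  0.           0.           1.        ]] [0.43269092 0.04491539 0.89021616] [ 0.17990243 -0.17548331 -1.54233288] 0.9961039225260416
```

View pics/scene0.png

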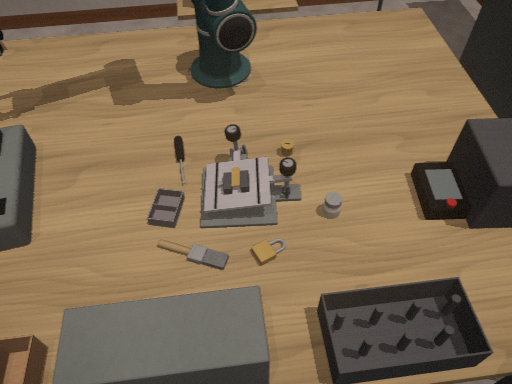

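View pics/top0.png

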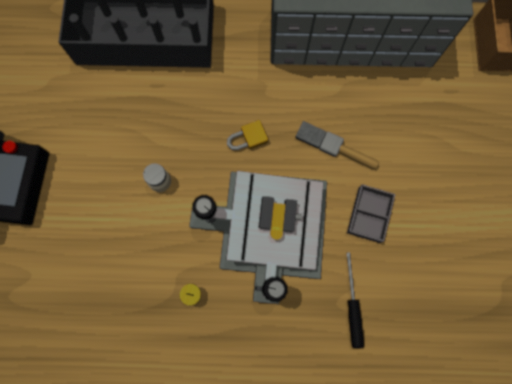

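The side knob is at about (204,207) and the front knob at about (275,289) in the top view. The platform is in the middle, with the jar at (157,177) and the cylinder at (190,295). Next I'll measure them using depth.

```bash
cat > h.py <<'E'
import numpy as np, cv2
from workcell import bot
def pts(c):
    d=c["depth"]; K=np.array(c["mtx"]); v,u=np.indices(d.shape)
    p=np.stack([(u-K[0,2])/K[0,0]*d, -(v-K[1,2])/K[1,1]*d, -d],-1)
    return p@cv2.Rodrigues(np.array(c["rotation"],float))[0].T+np.array(c["eye"])
def plane(P):
    m=P.mean(0); 
    for _ in range(6):
        A=np.c_[P[:,:2]-m[:2],np.ones(len(P))]; x=np.linalg.lstsq(A,P[:,2],rcond=None)[0]; r=P[:,2]-A@x
        k=abs(r)<max(.0015,2*r.std()); P=P[k]
    return x,m,len(P),r.std()
def measure(c,top=True):
    P=pts(c); col=cv2.cvtColor(c["color"],cv2.COLOR_RGB2HSV)
    roi=(P[...,0]>.3)&(P[...,0]<.7)&(P[...,1]>-.15)&(P[...,1]<.25)
    t=(P[...,2]>.095)&(P[...,2]<.16)&roi
    n,l,st,ce=cv2.connectedComponentsWithStats(t.astype(np.uint8))
    for i in range(1,n):
        if st[i,4]>40:
            q=P[l==i]; h=np.quantile(q[:,2],.9); s=q[q[:,2]>h-.012]
            print("blob",st[i],q.mean(0).round(4),"zmax",q[:,2].max().round(4),"mid",((s.min(0)+s.max(0))/2).round(4))
    w=roi&(P[...,2]>.035)&(P[...,2]<.09)&(col[...,1]<50)&(col[...,2]>140)
    n,l,st,ce=cv2.connectedComponentsWithStats(w.astype(np.uint8))
    m=np.isin(l,[i for i in range(1,n) if st[i,4]>300])
    x,mm,k,r=plane(P[m]); print("plane",x.round(4),mm.round(4),k,r.round(5))
    return P,m
E
python3 - <<'E'
from h import *
for n in("top","scene"):
    c=dict(np.load(n+"0.npz")); print(n); P,m=measure(c)
    if n=="top":
        f=(P[...,2]<.005)&(abs(P[...,0]-.5)<.3)&(abs(P[...,1])<.3);print("bench",np.median(P[...,2][f]))
        for uv in((157,177),(190,295),(275,289),(204,207),(265,296),(208,222),(268,270),(222,213)): print(uv,P[uv[1],uv[0]].round(4))
        a=cv2.resize(c["color"][140:320,130:350],(770,630-30),interpolation=2); cv2.imwrite("pics/top0z.png",a[...,::-1])
E
```

```text
top
blob [192 194  25  26 493] [0.5821 0.1369 0.1266] zmax 0.132 mid [0.5845 0.1378 0.125 ]
blob [262 276  26  26 531] [0.4436 0.0115 0.1267] zmax 0.1326 mid [0.4442 0.0106 0.1254]
plane [0.0881 0.1152 0.06  ] [0.5683 0.0133 0.06  ] 4197 0.00109
bench 3.931141591750897e-06
(157, 177) [0.6522 0.2396 0.058 ]
(190, 295) [0.4299 0.1661 0.038 ]
(275, 289) [0.4431 0.0109 0.1298]
(204, 207) [0.5805 0.1365 0.1309]
(265, 296) [0.4312 0.0272 0.1189]
(208, 222) [0.5726 0.141  0.0155]
(268, 270) [0.4784 0.0209 0.0543]
(222, 213) [0.5815 0.1094 0.0702]
scene
blob [225 124  17  18 232] [0.4514 0.0092 0.1214] zmax 0.1325 mid [0.4437 0.009  0.1249]
blob [280 157  17  19 265] [0.5909 0.1352 0.1226] zmax 0.1314 mid [0.5849 0.1363 0.1247]
plane [0.0896 0.1141 0.0606] [0.5782 0.0087 0.0606] 1802 0.00116
```

View pics/top0z.png

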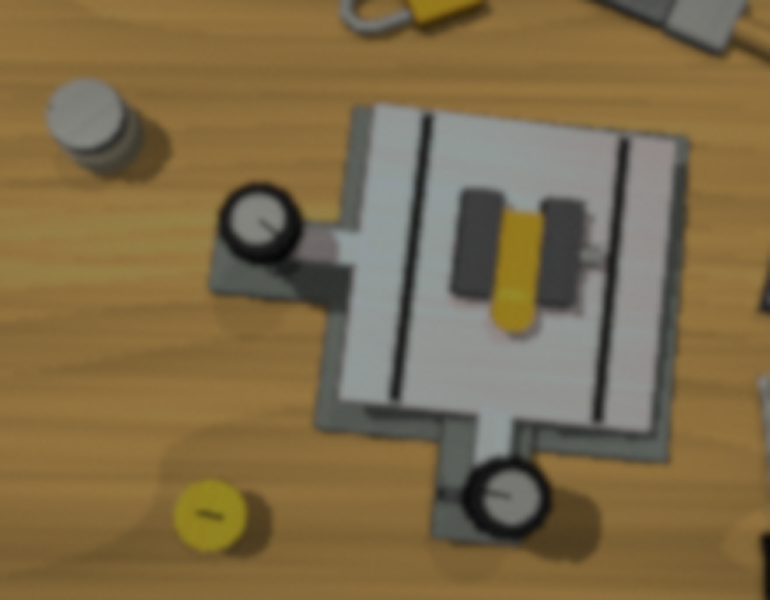

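Slopes in the platform frame are roughly +0.077 along x, so the front ear is low, and +0.123 along y, so the side ear is high. That means the side knob turns about 2.24 rad anticlockwise and the front knob about 1.4 rad clockwise. I'll do the side first, since the front screw leans until it is level.

Request:
drive_tool(claw=[85,85,85,85,85,85,85,85], slide=[[0.27,0.55,0],[0.27,0.55,0],[0.27,0.55,0],[0.27,0.55,0],[0.27,0.55,0],[0.27,0.55,0],[0.27,0.55,0],[0.27,0.55,0]], yaw=[0,0,0,0,0,0,0,0], newtons=40)

```text
time: 0.77
tool_pos: [0.3309, -0.367, 0.404]
tcp_rot: [-3.104, -0.462, -0.001]
wrist_force: [-0.9, -0.2, -0.3]
width: 0.997
grip_force: 0.0
```

Request:
drive_tool(claw=[85,85,85,85,85,85,85,85], slide=[[0.3,0.6,0],[0.3,0.6,0],[0.3,0.6,0],[0.3,0.6,0],[0.3,0.6,0],[0.3,0.6,0],[0.3,0.6,0],[0.3,0.6,0]], yaw=[0,0,0,0,0,0,0,0])

```text
time: 1.43
tool_pos: [0.479, -0.071, 0.4045]
tcp_rot: [3.108, 0.458, -0.0]
wrist_force: [0.9, -0.8, -0.4]
width: 0.994
grip_force: 0.0
```

```bash
python3 -c "
from h import *
s=bot.read_state();print(s['time'],s['tool_pos'],s['q'],s['wrist_force'])"
```

```text
1.4333 [ 0.47904686 -0.07101093  0.40448915] [-1.98560490e-01 -1.02519691e-01  1.99869512e+00 -1.19297118e-04
  1.24543858e+00  1.07942470e+00] [ 0.90898981 -0.78151607 -0.35680957]
```

Request:
drive_tool(claw=[85,85,85,85,85,85,85,85], slide=[[0.206,0.416,0],[0.206,0.416,0],[0.206,0.416,0],[0.206,0.416,0],[0.206,0.416,0],[0.206,0.416,0],[0.206,0.416,0],[0.206,0.416,0]], yaw=[0,0,0,0,0,0,0,0])

```text
time: 2.1
tool_pos: [0.582, 0.1361, 0.4037]
tcp_rot: [3.107, 0.462, -0.003]
wrist_force: [0.3, 0.0, -0.2]
width: 0.994
grip_force: 0.0
```

Request:
drive_tool(claw=[85,85,85,85,85,85,85,85], slide=[[0,0,-0.06],[0,0,-0.12],[0,0,-0.18],[0,0,-0.23],[0,0,-0.26],[0,0,-0.28],[0,0,-0.28],[0,0,-0.28]], yaw=[0,0,0,0,0,0,0,0])

```text
time: 2.77
tool_pos: [0.5817, 0.134, 0.2648]
tcp_rot: [3.108, 0.457, -0.001]
wrist_force: [0.5, 0.2, 0.5]
width: 0.999
grip_force: 0.0
```

Request:
drive_tool(claw=[60,50,40,38,38,38,38,38], slide=[[0,0,0],[0,0,0],[0,0,0],[0,0,0],[0,0,0],[0,0,0],[0,0,0],[0,0,0]], yaw=[0,0,0,0,0,0,0,0], newtons=40)

```text
time: 3.43
tool_pos: [0.5823, 0.1356, 0.2665]
tcp_rot: [-3.107, -0.458, -0.003]
wrist_force: [-2.1, 2.4, 5.9]
width: 0.48
grip_force: 40.5
```

Gripped at about 41 mm, which matches the knob. I'll turn it anticlockwise now.

Request:
drive_tool(claw=[38,38,38,38,38,38,38,38], slide=[[0,0,0],[0,0,0],[0,0,0],[0,0,0],[0,0,0],[0,0,0],[0,0,0],[0,0,0]], yaw=[0.03,0.06,0.1,0.14,0.18,0.22,0.25,0.25])

```text
time: 4.1
tool_pos: [0.5827, 0.135, 0.2665]
tcp_rot: [2.693, 1.616, 0.004]
wrist_force: [-0.1, -0.1, 5.8]
width: 0.48
grip_force: 40.5
```

Request:
drive_tool(claw=[38,38,38,38,38,38,38,38], slide=[[0,0,0],[0,0,0],[0,0,0],[0,0,0],[0,0,0],[0,0,0],[0,0,0],[0,0,0]], yaw=[0.03,0.06,0.1,0.14,0.18,0.22,0.25,0.25])

```text
time: 4.77
tool_pos: [0.5833, 0.1349, 0.2665]
tcp_rot: [1.87, 2.519, 0.005]
wrist_force: [2.8, -0.9, 5.1]
width: 0.482
grip_force: 40.4
```

```bash
cat >> h.py <<'E'
def tilt(n="top"):
    c=bot.read_camera(n); P=pts(c); s=bot.read_state(); print(s['time'],s['q'].round(3),s['wrist_force'].round(1))
    hsv=cv2.cvtColor(c["color"],cv2.COLOR_RGB2HSV)
    th=np.deg2rad(-5.4); e=np.array([np.cos(th),np.sin(th)]); f=np.array([-e[1],e[0]]); C=np.array([.5725,.0075])
    X=(P[...,:2]-C)@e; Y=(P[...,:2]-C)@f
    m=(abs(X)<.078)&(abs(Y)<.078)&(P[...,2]>.03)&(P[...,2]<.085)&((abs(X)>.04)|(abs(Y)>.045))&(hsv[...,1]<60)&(hsv[...,2]>110)
    x,mm,k,r=plane(P[m]); g=x[:2]; print(n,"slopes x,y",(g@e).round(4),(g@f).round(4),"centre z",(x[2]+g@(C-mm[:2])).round(4),k,r.round(4)); return c,P
E
python3 - <<'E'
from h import *
tilt("top");tilt("scene")
import workcell
import h
for n in("top","scene"):
    c=dict(np.load(n+"0.npz")); 
    class B: read_camera=staticmethod(lambda n:c); read_state=bot.read_state
    h.bot=B; h.tilt(n)
E
```

```text
4.8167 [ 1.860e-01  2.410e-01  1.902e+00 -1.000e-03  9.930e-01 -1.030e-01] [ 3.3 -1.5  6. ]
top slopes x,y 0.0778 0.0365 centre z 0.0598 3212 0.0011
4.8667 [ 1.860e-01  2.410e-01  1.902e+00 -1.000e-03  9.930e-01 -1.030e-01] [ 3.8 -0.6  5.7]
scene slopes x,y 0.0791 0.0349 centre z 0.0598 1329 0.0012
4.8667 [ 1.860e-01  2.410e-01  1.902e+00 -1.000e-03  9.930e-01 -1.030e-01] [ 3.8 -0.6  5.7]
top slopes x,y 0.0773 0.1236 centre z 0.0598 3425 0.0011
4.8667 [ 1.860e-01  2.410e-01  1.902e+00 -1.000e-03  9.930e-01 -1.030e-01] [ 3.8 -0.6  5.7]
scene slopes x,y 0.0776 0.1219 centre z 0.06 1340 0.0012
```

Request:
drive_tool(claw=[38,38,38,38,38,38,38,38], slide=[[0,0,0],[0,0,0],[0,0,0],[0,0,0],[0,0,0],[0,0,0],[0,0,0],[0,0,0]], yaw=[0.03,0.06,0.1,0.14,0.18,0.205,0.205,0.205])

```text
time: 5.53
tool_pos: [0.5838, 0.1352, 0.2665]
tcp_rot: [0.983, 2.978, 0.004]
wrist_force: [6.1, 0.1, 4.4]
width: 0.479
grip_force: 40.4
```

Run:
```python
from h import *
tilt("top");tilt("scene");tilt("top");tilt("scene")
```

```text
5.5833 [ 0.186  0.242  1.902 -0.     0.991 -0.746] [5.7 0.3 3.1]
top slopes x,y 0.0792 0.0006 centre z 0.0599 3269 0.0011
5.6333 [ 0.186  0.242  1.902 -0.     0.991 -0.746] [5.8 1.2 4.2]
scene slopes x,y 0.079 0.0005 centre z 0.0599 1300 0.0011
5.6833 [ 0.186  0.242  1.902 -0.     0.991 -0.746] [5.5 1.  4. ]
top slopes x,y 0.0782 0.0004 centre z 0.0598 3298 0.0011
5.7333 [ 0.186  0.242  1.902 -0.     0.991 -0.746] [6.4 0.1 4.4]
scene slopes x,y 0.0777 -0.0023 centre z 0.0598 1322 0.0012
```

The side is level. Release, lift, and locate the front knob.

Request:
drive_tool(claw=[60,85,85,85,85,85], slide=[[0,0,0],[0,0,0],[0,0,0],[0,0,0],[0,0,0],[0,0,0]], yaw=[0,0,0,0,0,0])

```text
time: 6.23
tool_pos: [0.5816, 0.1348, 0.2642]
tcp_rot: [-0.98, -2.984, 0.001]
wrist_force: [-0.5, -0.6, 0.1]
width: 0.997
grip_force: 0.0
```

Request:
drive_tool(claw=[85,85,85,85,85,85], slide=[[0,0,0.06],[0,0,0.13],[0,0,0.2],[0,0,0.24],[0,0,0.24],[0,0,0.24]], yaw=[0,0,0,0,0,0])

```text
time: 6.73
tool_pos: [0.5823, 0.135, 0.3867]
tcp_rot: [0.979, 2.982, 0.003]
wrist_force: [0.1, -0.2, 0.2]
width: 0.997
grip_force: 0.0
```

Run:
```python
from h import *
for n in("top","scene"):
    c,P=tilt(n); measure(c)
```

```text
6.7833 [ 0.186  0.131  1.799 -0.     1.211 -0.751] [-1.2 -0.4 -0.1]
top slopes x,y 0.0793 0.0011 centre z 0.0598 3261 0.0011
blob [192 201  16  19 183] [0.5743 0.1451 0.1262] zmax 0.1322 mid [0.5773 0.1447 0.1255]
blob [258 276  25  25 501] [0.4444 0.0191 0.1279] zmax 0.1338 mid [0.4448 0.0191 0.1279]
plane [ 0.0783 -0.0071  0.0614] [ 0.5911 -0.006   0.0616] 3248 0.0011
6.8333 [ 0.186  0.132  1.8    0.     1.211 -0.751] [-0.4  0.5 -0.2]
scene slopes x,y 0.0791 0.0 centre z 0.0598 1312 0.0011
blob [228 124  16  18 231] [0.452  0.0169 0.1224] zmax 0.1329 mid [0.4449 0.0175 0.1254]
blob [280 157  17  19 262] [0.591  0.1352 0.1228] zmax 0.1327 mid [0.5842 0.1365 0.1255]
plane [ 0.0858 -0.009   0.0641] [0.6281 0.0216 0.0642] 790 0.00107
```

Request:
drive_tool(claw=[85,85,85,85,85,85,85,85], slide=[[-0.06,-0.05,0],[-0.12,-0.1,0],[-0.17,-0.15,0],[-0.22,-0.19,0],[-0.26,-0.22,0],[-0.277,-0.237,0],[-0.277,-0.237,0],[-0.277,-0.237,0]], yaw=[0,0,0,0,0,0,0,0])

```text
time: 7.5
tool_pos: [0.4433, 0.0162, 0.3837]
tcp_rot: [-0.981, -2.984, -0.0]
wrist_force: [-0.1, -0.1, 0.3]
width: 0.995
grip_force: 0.0
```

Request:
drive_tool(claw=[85,85,85,85,85,85,85,85], slide=[[0,0,-0.05],[0,0,-0.1],[0,0,-0.15],[0,0,-0.2],[0,0,-0.23],[0,0,-0.24],[0,0,-0.24],[0,0,-0.24]], yaw=[0,0,0,0,0,0,0,0])

```text
time: 8.17
tool_pos: [0.4444, 0.0168, 0.2649]
tcp_rot: [0.978, 2.985, 0.0]
wrist_force: [0.4, -0.4, -0.8]
width: 0.994
grip_force: 0.0
```

Request:
drive_tool(claw=[60,50,40,38,38,38,38,38], slide=[[0,0,0],[0,0,0],[0,0,0],[0,0,0],[0,0,0],[0,0,0],[0,0,0],[0,0,0]], yaw=[0,0,0,0,0,0,0,0], newtons=40)

```text
time: 8.83
tool_pos: [0.4441, 0.0165, 0.266]
tcp_rot: [0.979, 2.983, 0.002]
wrist_force: [-1.3, 1.9, 5.9]
width: 0.485
grip_force: 40.0
```

Request:
drive_tool(claw=[38,38,38,38,38,38,38,38], slide=[[0,0,0],[0,0,0],[0,0,0],[0,0,0],[0,0,0],[0,0,0],[0,0,0],[0,0,0]], yaw=[-0.03,-0.06,-0.1,-0.14,-0.18,-0.22,-0.25,-0.25])

```text
time: 9.5
tool_pos: [0.4438, 0.0164, 0.2659]
tcp_rot: [2.052, 2.378, 0.002]
wrist_force: [-2.2, 0.9, 7.9]
width: 0.487
grip_force: 40.2
```

Request:
drive_tool(claw=[38,38,38,38,38,38,38,38], slide=[[0,0,0],[0,0,0],[0,0,0],[0,0,0],[0,0,0],[0,0,0],[0,0,0],[0,0,0]], yaw=[-0.03,-0.06,-0.1,-0.14,-0.17,-0.18,-0.18,-0.18])

```text
time: 10.17
tool_pos: [0.4436, 0.0164, 0.2659]
tcp_rot: [2.631, 1.717, 0.001]
wrist_force: [-3.5, 0.3, 8.0]
width: 0.48
grip_force: 40.3
```

Run:
```python
from h import *
tilt("top");tilt("scene");tilt("top");tilt("scene")
```

```text
10.2167 [-0.019 -0.043  2.218  0.     0.965  0.395] [-2.8  1.   8.1]
top slopes x,y 0.0022 -0.0005 centre z 0.06 2251 0.0011
10.2667 [-0.019 -0.043  2.218  0.     0.965  0.395] [-2.8  0.9  8.2]
scene slopes x,y 0.0068 -0.0039 centre z 0.0599 1490 0.0013
10.3167 [-0.019 -0.043  2.218  0.     0.965  0.395] [-2.8  0.6  7.6]
top slopes x,y 0.0055 0.0002 centre z 0.0599 2264 0.0011
10.3667 [-0.019 -0.043  2.218  0.     0.965  0.395] [-3.3  0.7  8. ]
scene slopes x,y 0.0055 -0.0016 centre z 0.0599 1482 0.0012
```

Request:
drive_tool(claw=[38,38,38,38], slide=[[0,0,0],[0,0,0],[0,0,0],[0,0,0]], yaw=[-0.015,-0.027,-0.027,-0.027])

```text
time: 10.7
tool_pos: [0.4436, 0.0164, 0.2659]
tcp_rot: [2.701, 1.604, 0.001]
wrist_force: [-2.6, 1.2, 7.9]
width: 0.476
grip_force: 40.3
```

Request:
drive_tool(claw=[60,85,85,85,85,85], slide=[[0,0,0],[0,0,0],[0,0,0],[0,0,0],[0,0,0],[0,0,0]], yaw=[0,0,0,0,0,0])

```text
time: 11.2
tool_pos: [0.4433, 0.0163, 0.2645]
tcp_rot: [-2.701, -1.604, 0.001]
wrist_force: [-0.5, 0.1, -0.1]
width: 0.995
grip_force: 0.0
```

Request:
drive_tool(claw=[85,85,85,85,85,85], slide=[[0,0,0.06],[0,0,0.13],[0,0,0.2],[0,0,0.24],[0,0,0.24],[0,0,0.24]], yaw=[0,0,0,0,0,0])

```text
time: 11.7
tool_pos: [0.4439, 0.0164, 0.3863]
tcp_rot: [2.699, 1.603, 0.005]
wrist_force: [0.3, 0.7, -0.4]
width: 0.998
grip_force: 0.0
```

Request:
drive_tool(claw=[85,85,85,85,85,85,85,85], slide=[[0,-0.07,0],[0,-0.14,0],[0,-0.21,0],[0,-0.28,0],[0,-0.35,0],[0,-0.42,0],[0,-0.46,0],[0,-0.46,0]], yaw=[0,0,0,0,0,0,0,0])

```text
time: 12.37
tool_pos: [0.4427, -0.2167, 0.3824]
tcp_rot: [-2.703, -1.598, 0.004]
wrist_force: [-0.3, 0.8, -0.6]
width: 0.991
grip_force: 0.0
```

Run:
```python
from h import *
for i in range(4):
  tilt("top");c,P=tilt("scene")
c=bot.read_camera("top");a=cv2.resize(c["color"][140:320,130:350],(770,600),interpolation=2); cv2.imwrite("pics/end.png",a[...,::-1])
```

```text
12.4167 [-0.503 -0.069  2.009 -0.     1.205 -0.   ] [0.3 0.3 0.1]
top slopes x,y -0.0007 0.0002 centre z 0.06 3495 0.0011
12.4667 [-0.501 -0.07   2.01   0.     1.206 -0.   ] [-0.6  0.1  0.8]
scene slopes x,y 0.002 -0.0009 centre z 0.0599 1455 0.0012
12.5167 [-5.000e-01 -7.100e-02  2.010e+00  1.000e-03  1.206e+00 -0.000e+00] [-0.5 -1.3 -0.3]
top slopes x,y 0.0007 -0.0007 centre z 0.0599 3456 0.0011
12.5667 [-0.499 -0.071  2.01   0.     1.206 -0.   ] [-0.1 -0.2 -0.5]
scene slopes x,y 0.0 -0.0029 centre z 0.0599 1491 0.0013
12.6167 [-0.498 -0.072  2.01   0.     1.206 -0.   ] [-0.3 -0.   0.3]
top slopes x,y -0.0001 -0.0004 centre z 0.0599 3463 0.0011
12.6667 [-0.498 -0.072  2.01   0.     1.206 -0.   ] [ 0.1  1.2 -0.2]
scene slopes x,y -0.0005 -0.0015 centre z 0.0598 1517 0.0013
12.7167 [-0.498 -0.072  2.009  0.     1.206 -0.   ] [ 0.6  0.1 -0. ]
top slopes x,y -0.0001 -0.0003 centre z 0.0599 3455 0.0011
12.7667 [-4.980e-01 -7.300e-02  2.009e+00  0.000e+00  1.206e+00 -1.000e-03] [-0.4  0.   0.4]
scene slopes x,y 0.0011 -0.0015 centre z 0.0599 1490 0.0013
```

View pics/end.png

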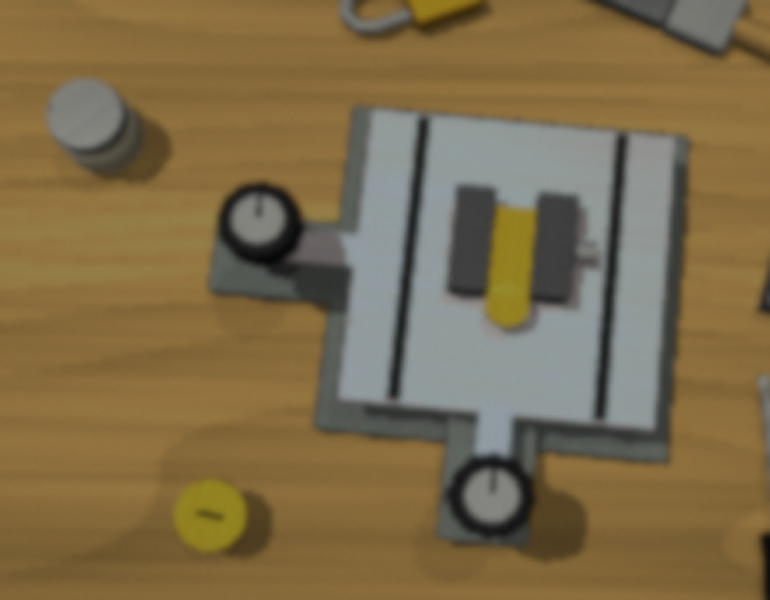

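The platform is level within about 1 mrad in the top view and 3 mrad in the scene view. The jar (88,115) and cylinder (210,515) have not moved, and both knobs are free. I'm handing in.

```bash
python3 -c "
from workcell import bot
print(bot.finish_job())"
```

```text
the job is handed in; nothing more can be done
None
```

The platform is level in both directions, within about 1 mrad in the top view and 3 mrad in the scene view; the arm touched only the two knobs, and the job was handed in at about 13 s.

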